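# Vent and unlock the bench steriliser

### The job

The steriliser has finished and cooled: make it ready for its lid to be raised. First push the red vent lever round with a fingertip until it lies along the outlet pipe (fully open); only then push on a spoke of the handwheel on the lid and turn it anticlockwise (seen from above) up to its stop, so that all the locking bolts are drawn in. Push steadily without squeezing or forcing either of them, and leave the lid, the relief weight on it and everything else on the bench as they are.

Things in the scene. Friction and masses are not known exactly. Their poses are not given: they have to be found in the camera images.
- steriliser: bench-top steam steriliser, fixed: round steel vessel, 330 mm across, lid top 232 mm above the bench. Origin: centre of its underside; x to its rear (hinge), y to its left, z up. On the lid, from the centre: handwheel in the middle; gauge at the rear (133 mm out, top at 314 mm); weight on the left; lift handle in front (134 mm out, top 262 mm); bolts and keepers reach 248 mm. Vent lever outside, on the right
- vent_lever (a joint): angle of the red vent lever about its upright pin, rad: 0 = closed (lever sticks straight out from the vessel, across its pipe), grows anticlockwise seen from above to 1.57 = fully open (lever along the outlet pipe, pointing towards the rear of the steriliser), where it meets a stop. Starts between 0 and 0.2. Stiff: 1 to 2 N at its end; stays where it is left
- vent_pivot (a point): the lever's pin, at the lever's mid height (207 mm above the bench). Its x axis points along the lever to its tip, z up
- vent_tip (a point): the free end of the lever, 85 mm from the pin. The outer 57 mm is a red sleeve 17 mm wide and 13 mm high, centred on this height; nothing is below the red part within 25 mm except, close to the pin, the valve body 16 mm below the lever
- handwheel (a joint): angle of the handwheel about its upright axis, rad: 0 = bolts fully out (locked), grows anticlockwise seen from above to its stop at 2.4 = bolts fully drawn in (unlocked). It starts between 0 and 0.35. Stiff: about 3 to 4 N at the end of a spoke; it stays where it is left
- wheel_hub (a point): centre of the handwheel on its axis, at the spokes' mid height (288 mm above the bench). Its x axis points along one of the spokes, z up. Hub 48 mm across, top 19 mm above this point
- spoke_ball (a point): centre of the black ball grip (27 mm across) at the end of one of the four equal spokes, 85 mm from the axis; the others stand at 90, 180 and 270 degrees. Spokes are steel rods 13 mm thick, bare between 24 and 72 mm from the axis, level, with no rim. Between the spokes it is clear for 30 mm below their mid height
- relief_weight: loose dark steel relief weight, 30 mm wide, 36 mm high, resting over a nozzle on the left of the lid; must stay seated. Origin: centre of its underside, 238 mm above the bench
- wire_rack: wire rack, 94 x 184 mm, 110 mm high, full of orange-capped sample tubes (bystander). Origin: centre of its underside, z up
- tube_a: red-capped sample tube, 15 mm thick and 99 mm long, standing in the white block (bystander). Origin: its lower end
- tube_b: orange-capped sample tube, 15 mm thick and 99 mm long, standing in the white block (bystander). Origin: its lower end
- specimen_jar: specimen jar with a red cap, 56 mm wide, 65 mm high, on the bench near the vent lever (bystander). Origin: centre of its underside
- tape_roll: roll of brown indicator tape, 96 mm across, 19 mm high, lying on the bench beside the steriliser (bystander). Origin: centre of its underside
- marker: white marker pen with a blue cap, 130 mm long along its x, 14 mm thick, lying on the bench (bystander). Origin: under its middle
- disinfectant: white bottle with a blue cap, 72 mm wide, 190 mm high (bystander). Origin: centre of its underside
Things that resemble listed ones, but are neither listed nor needed, are in the scene too. There is more than one size of the relief_weight; the one meant has the size given above.

How it is judged:
By the outcome, as a careful person would: the job done as asked, in the order asked, and still so for the second after the job is handed in, with the robot touching nothing.
It also fails if it takes over 61 s, if anything falls off the work surface, if the arm or the gripper's body presses on something with over 40 N, if the wrist force passes 120 N, or if a joint passes its speed limit or range.

### The arm

A 7-joint arm with a two-finger parallel gripper is mounted at the origin on the work surface. World frame = base frame: x ahead of the robot, y to its left, z up, the work surface at z = 0. Lengths are in m, angles in degrees, forces in N, time in s.
With the tool pointing down it reaches from about 0.425 to 1.025 m from the base axis. Payload 9.4 kg.
Tool frame: the origin (TCP) lies at the very end of the fingers, on their centre line; the grasp point (between the pads) lies 19 mm behind it (arm.tcp_to_grasp is the distance from the TCP to the grasp point, in m); z points along the fingers, y is the direction in which the jaws open and shut (so a half turn about z gives the same grasp; the last joint's range is limited). The gripper opens to 85 mm and grips with 20 to 120 N. Pads are 22 mm wide; open, the fingers measure 114 mm over their backs; the gripper's body (76 mm by 85 mm) begins 54 mm behind the grasp point. The pads swing forward as they close: fully open they stand 13 mm farther back than shut.
Start: joints at [61.266, 34.337, -0.143, 91.639, 0.103, 54.024, -4.572], TCP at [0.299, -0.661, 0.231] pointing down, gripper open.
Joint ranges: [-147.43, 147.43], [-19.82, 112.94], [-74.19, 73.91], [6.32, 146.72], [-59.91, 239.91], [6.04, 106.73], [-150.56, 150.56]. Speed limits (degrees/s): [127.2, 127.2, 172.46, 172.46, 180, 180, 180].

### API

Orientations are given as [roll, pitch, yaw] about the fixed x, y, z axes, in that order (R = Rz(yaw) Ry(pitch) Rx(roll)).
In Python, from rig import arm gives the robot as it stands.
- The arm moves only by the tool apply_moves, never from a script. Its argument "commands" is one flat list of numbers, 5 for each row, row after row: the gripper command: -1 is shut, 1 is fully open, values between are in proportion, then the shift along the world's x, y, z in m, then the turn about the world's z in rad. A call has 1 to 8 rows; each row shifts and turns the commanded pose from where the row before left it; what a row does not reach is not made up. A row lasts 1/8 s, in which the tool goes at most 62.5 mm and 10.7 degrees, less where a joint would pass 70% of its speed; a pose out of reach is approached as far as the arm can. A call with a gripper value outside its range is refused whole. The fingers move at their own pace and stop on an object; "force" is the grip in N (left out, the last holds). Time passes only in rows, so rows that do not move let the fingers close. It gives the time, the measured TCP pose, the force and the opening at its end, in the units of the state.
- arm.get_state(): the state, without advancing time (a new reading comes with each control period).
- arm.camera(name): name is "side" or "top"; returns a dict with "frame" (400x640x3 uint8, red, green, blue), "K" (3x3 intrinsics, pixels), "xyz" and "orientation" of the camera in the world. Camera axes: x right, y down, z forward; pixel columns grow to the right and rows downward; lengths in m; the calibration is good to about 2 mm. A picture is of the moment at which its call begins. There is no depth.
- arm.close_job(): hands the job in, once; it reports no verdict.
Trained networks look in a picture, given as the dict that the camera call returned (one of the last four; its "shot" number tells which), for a name from the list of things; names that differ only in an ending like _2 or _b are one class to them, and where a whole thing is asked for, a point or a joint stands for the part that bears it (a point fixed in the world has none). Each returns a list of dicts, best first, with "p" (0 to 1); they miss things now and then, are a little off and sometimes report something else, mostly with a low value. They report only what shows in the picture. A call takes as long as a camera call. They do not tell look-alikes from the thing itself.
- arm.silhouettes(picture, thing): "pixels" (400x640 bool, what is visible of it) and "position" ([column, row] in pixels, amid what is visible of it).
- arm.spot_point(picture, thing): "position" ([column, row] in pixels: a listed point, or the origin of a listed thing).
The state is a dict: "time_s": time; "joints": joint angles; "joint_velocities": joint speeds; "tau": joint torques, N m; "ee_pos": TCP position; "tcp_rot": TCP orientation; "wrist_force": force on the tool from outside, world axes, zero at the start; "moment": the same for the moment, N m; "opening": finger opening in m.
Only numpy, scipy, OpenCV 4.12 (cv2) and the standard library are available. Lean on these libraries where they do the work, as an engineer would, in place of code of your own. Each camera call takes 0.05 s, during which the arm holds its last target.

## Working session

There is one attempt and no reset: what is moved stays moved. The work goes in short steps, Python scripts to look and compute and a tool call to move; the robot and the scene stay as the last step left them, time stands still between calls to the robot, and variables do not carry over. Pictures are saved under pics/ and viewed, and the job is handed in when it is done.

Besides the shell and the picture viewer there is one more tool, called after "Call:" as name(argument=value, ...), one argument or row to a line, values as JSON. apply_moves: Moves the arm, as the interface text tells. Its arguments: {"type":"object","properties":{"commands":{"type":"array"},"force":{"type":"number"}},"required":["commands"]}

```bash
ls; mkdir -p pics; cat > h.py <<'E'
import numpy as np, cv2
from scipy.spatial.transform import Rotation as R
def rot(c):
    o=np.array(c["orientation"],float)
    return o if o.shape==(3,3) else R.from_euler('xyz',o,degrees=True).as_matrix()
def ray(c,p):
    d=np.linalg.inv(c["K"])@np.array([p[0],p[1],1.]); return np.array(c["xyz"]),rot(c)@d
def atz(c,p,z):
    o,d=ray(c,p); return o+d*(z-o[2])/d[2]
def tri(l):
    A=np.zeros((3,3));b=np.zeros(3)
    for c,p in l:
        o,d=ray(c,p); d=d/np.linalg.norm(d); M=np.eye(3)-np.outer(d,d); A+=M;b+=M@o
    return np.linalg.solve(A,b)
def proj(c,X):
    v=np.array(c["K"])@(rot(c).T@(np.array(X)-np.array(c["xyz"]))); return v[:2]/v[2]
E
python3 - <<'E'
from rig import arm
from h import *
np.set_printoptions(precision=4,suppress=True)
print(arm.get_state())
cs={n:arm.camera(n) for n in("top","side")}
for n,c in cs.items():
    cv2.imwrite(f"pics/{n}0.png",c["frame"][:,:,::-1]); print(n,c["K"],c["xyz"],c["orientation"],c["shot"])
for t in ["vent_pivot","vent_tip","wheel_hub","spoke_ball","relief_weight","steriliser","specimen_jar","wire_rack","disinfectant","tape_roll","tube_a"]:
    z=dict(vent_pivot=.207,vent_tip=.207,wheel_hub=.288,spoke_ball=.288,relief_weight=.238).get(t,0)
    for n,c in cs.items():
        print(t,n,[(np.round(d["position"],1),round(d["p"],2),atz(c,d["position"],z)) for d in arm.spot_point(c,t)[:5]])
E
```

```text
pics
{'time_s': 0.0, 'joints': array([61.2649, 34.3849, -0.1466, 91.6809,  0.1029, 54.0229, -4.5716]), 'joint_velocities': array([ 0.0732, -0.1354, -0.0667, -0.131 , -0.1233, -0.0199, -0.0535]), 'tau': array([  0.0008, -77.6438,   1.5645, -25.8005,   0.0122,   0.0089,
         0.    ]), 'ee_pos': array([ 0.2986, -0.6601,  0.2304]), 'tcp_rot': array([-179.9117,    0.0074,   24.3451]), 'wrist_force': array([0.4482, 0.7605, 0.457 ]), 'moment': array([-0.0413,  0.0089,  0.0075]), 'opening': 0.08554732302910223}
top [[395.5959   0.     318.5562]
 [  0.     395.5959 197.7214]
 [  0.       0.       1.    ]] [0.2659 0.0499 1.4982] [-169.4755   -0.3124  -90.6259] 1
side [[389.184    0.     321.642 ]
 [  0.     389.184  196.0214]
 [  0.       0.       1.    ]] [-0.0507  0.939   0.9119] [-124.2614    0.5568 -148.6118] 2
vent_pivot top [(array([384.2, 176.1]), 0.49, array([ 0.5774, -0.181 ,  0.207 ]))]
vent_pivot side [(array([337.7, 157.5]), 0.65, array([ 0.5762, -0.1913,  0.207 ]))]
vent_tip top [(array([413.5, 172.2]), 0.63, array([ 0.5899, -0.2802,  0.207 ]))]
vent_tip side [(array([346.4, 1
[... 1869 characters left out ...]
11.3]), 0.67, array([0.6341, 0.4812, 0.    ]))]
tape_roll top [(array([267.3, 236. ]), 0.78, array([0.3989, 0.2341, 0.    ]))]
tape_roll side [(array([319.7, 290. ]), 0.81, array([0.3921, 0.2417, 0.    ])), (array([337.1, 159.6]), 0.15, array([ 0.7525, -0.5034,  0.    ]))]
tube_a top [(array([438. , 198.1]), 0.58, array([ 0.5381, -0.4221,  0.    ])), (array([458.2, 189.4]), 0.57, array([ 0.5716, -0.5028,  0.    ])), (array([414.5, 170.1]), 0.56, array([ 0.6502, -0.3375,  0.    ]))]
tube_a side [(array([371.3, 207.2]), 0.61, array([ 0.4425, -0.2324,  0.    ])), (array([371.6, 172.1]), 0.56, array([ 0.5588, -0.4808,  0.    ])), (array([369.8, 175. ]), 0.53, array([ 0.5548, -0.4535,  0.    ]))]
```

```bash
python3 - <<'E'
import cv2
a=cv2.imread("pics/top0.png");b=cv2.imread("pics/side0.png")
cv2.imwrite("pics/top0c.png",cv2.resize(a[110:270,230:490],None,fx=3,fy=3,interpolation=cv2.INTER_CUBIC))
cv2.imwrite("pics/side0c.png",cv2.resize(b[90:290,200:460],None,fx=3,fy=3,interpolation=cv2.INTER_CUBIC)[:600])
E
```

```text
(no output)
```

View pics/top0.png

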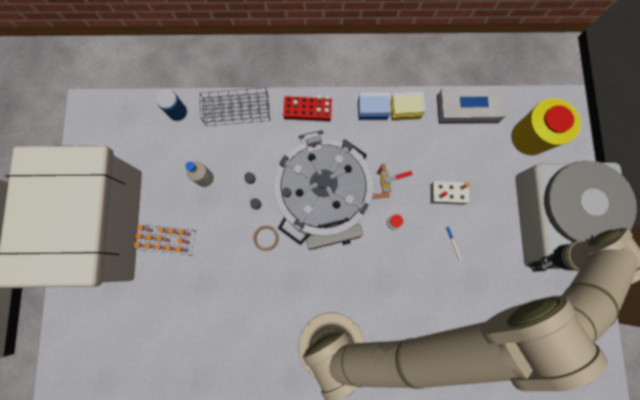

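View pics/top0c.png

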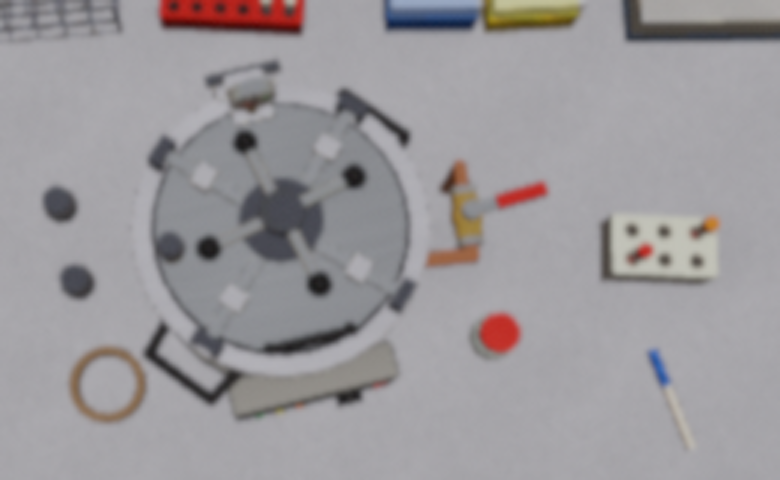

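View pics/side0c.png

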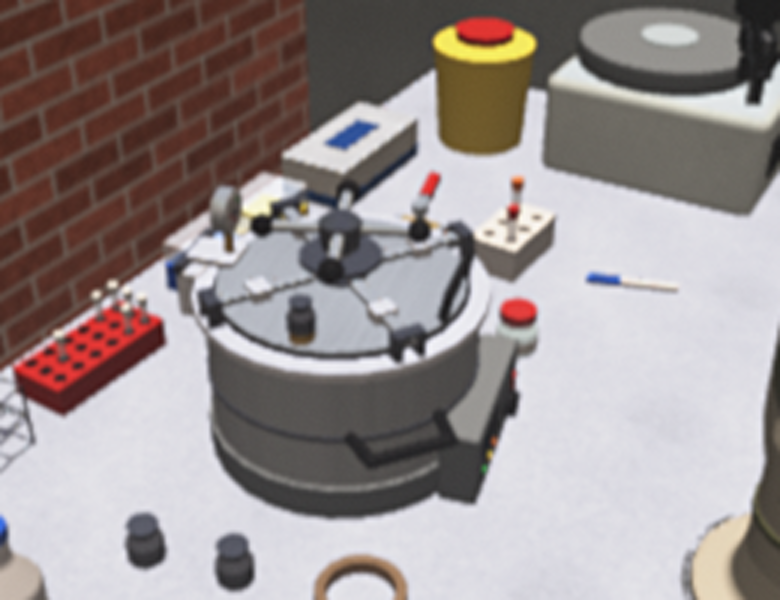

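The scene reads as follows:

- **Vent lever:** red, crop (520,195), which is full-image (403,175). Other red things are the jar cap at (397,221), the red tray at (308,108) and the tube cap at (443,195). The lever is the only one with a sleeve on a brass valve.
- **Handwheel:** the four black balls on the lid around (324,180). The grey turntable on the right at (595,200) is not it.
- **Relief weight on the lid:** (287,192). The two dark look-alikes are on the bench, at (250,178) and (256,204).

Next I'll refine the geometry.

```bash
cat > meas.py <<'E'
from rig import arm
from h import *
np.set_printoptions(precision=4,suppress=True)
def redblobs(c):
    f=c["frame"].astype(int); m=((f[:,:,0]>120)&(f[:,:,1]<70)&(f[:,:,2]<80)).astype(np.uint8)
    return m
def darkballs(c,z=.288,ctr=(.549,.030)):
    g=cv2.cvtColor(c["frame"],cv2.COLOR_RGB2GRAY); g=cv2.resize(g,None,fx=4,fy=4,interpolation=cv2.INTER_CUBIC)
    m=(g<60).astype(np.uint8); n,l,s,ce=cv2.connectedComponentsWithStats(m)
    out=[]
    for i in range(1,n):
        p=(ce[i]-1.5)/4; X=atz(c,p,z)
        if .06<np.hypot(X[0]-ctr[0],X[1]-ctr[1])<.115 and 150<s[i,4]<900: out.append((p,X,s[i,4]))
    return out
E
python3 - <<'E'
from meas import *
t=arm.camera("top"); s=arm.camera("side")
for c in (t,s):
    B=darkballs(c)
    for b in B: print(b[0],b[1],b[2])
    for n,z in(("vent_lever",.207),("relief_weight",.25),("handwheel",.288)):
        for d in arm.silhouettes(c,n)[:3]:
            print(n,d["p"],d["position"],atz(c,d["position"],z),d["pixels"].sum())
    m=redblobs(c); 
    n,l,st,ce=cv2.connectedComponentsWithStats(m)
    for i in range(1,n):
        if st[i,4]>15:
            ys,xs=np.where(l==i); P=np.array([atz(c,(x,y),.207)[:2] for x,y in zip(xs,ys)]); mu=P.mean(0); u,sv,v=np.linalg.svd(P-mu); q=(P-mu)@v[0]
            print("red",ce[i],st[i,4],mu,"dir",np.degrees(np.arctan2(v[0,1],v[0,0])),"len",np.ptp(q))
c=t
cv2.imwrite("pics/c1.png",cv2.resize(c["frame"][135:235,270:430,::-1],None,fx=5,fy=5,interpolation=cv2.INTER_CUBIC))
E
```

```text
[311.1634 156.8177] [0.6229 0.0628 0.288 ] 436
[347.7   168.419] [ 0.5838 -0.0522  0.288 ] 460
[299.1057 192.3821] [0.5082 0.1013 0.288 ] 493
[335.9668 204.2787] [ 0.4695 -0.013   0.288 ] 493
vent_lever 0.45 [398.0, 175.4] [ 0.5793 -0.2275  0.207 ] 162
relief_weight 0.59 [255.0, 204.7] [0.4771 0.2439 0.25  ] 124
relief_weight 0.54 [285.5, 189.6] [0.5254 0.1467 0.25  ] 66
relief_weight 0.53 [248.0, 175.6] [0.5729 0.2683 0.25  ] 87
handwheel 0.8 [324.2, 183.2] [0.5368 0.0226 0.288 ] 991
red [305.513 107.804] 694 [0.8232 0.082 ] dir -93.7829730925619 len 0.16100304045227562
red [558.964  118.5665] 556 [ 0.7761 -0.7947] dir -57.31690141702259 len 0.09446725005984236
red [403.4884 174.6279] 43 [ 0.5818 -0.2461] dir -74.2893757359076 len 0.04964046135738964
red [395.9412 220.6667] 102 [ 0.4265 -0.2134] dir -72.10044072449175 len 0.037850931939019894
[288.1673 163.5351] [0.623  0.0554 0.288 ] 656
[339.3034 166.3922] [ 0.4707 -0.0125  0.288 ] 510
vent_lever 0.52 [340.4, 155.4] [ 0.5755 -0.2109  0.207 ] 39
relief_weight 0.69 [247.6, 269.3] [0.4514 0.4659 0.25  ] 185
relief_weight 0.63 [277.6, 277.1] [0.375  0.4496 0.25  ] 221
relief_weight 0.51 [299.5, 194.1] [0.5244 0.1382 0.25  ] 110
handwheel 0.93 [312.1, 165.9] [0.5476 0.029  0.288 ] 751
red [361.1774  99.2419] 124 [ 0.7748 -0.7844] dir 119.78690001212404 len 0.09873896779622517
red [343.1875 151.1875] 16 [ 0.5829 -0.2463] dir 107.26132508603459 len 0.04217320378259684
red [372.4    193.5091] 55 [ 0.3601 -0.0369] dir 96.48663359444842 len 0.034236815599990436
red [228.3782 206.2756] 468 [0.7145 0.2541] dir 85.00290025995851 len 0.15086079829097493
```

View pics/c1.png

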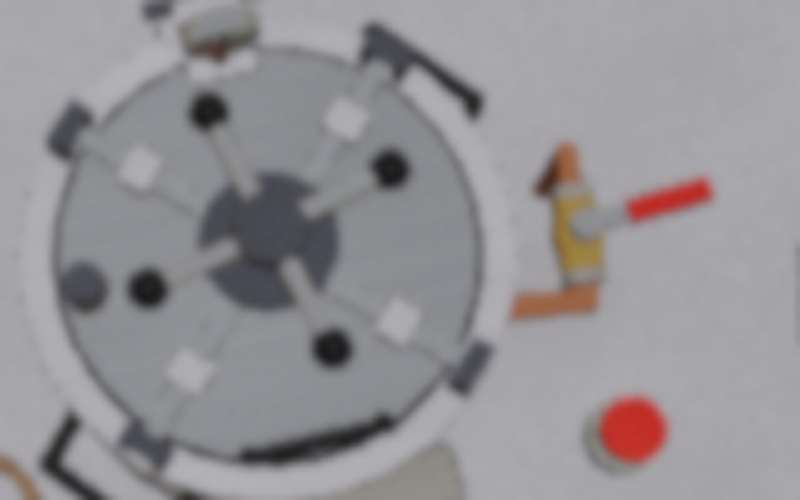

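Geometry so far, taking the balls and keepers as reference:

| Item | Value |
|---|---|
| Hub | (0.546, 0.025) |
| Spokes | at 26.3° mod 90 in the world frame |
| Steriliser yaw | about 14°, from the keepers |
| Lever pin | about (0.567, -0.192) |
| Lever direction | -74° |

I'll move to the near side of the lever with the fingers shut.

Call:
apply_moves(
  commands=[-1,0.03,0.049,0,-0.02,-1,0.03,0.049,0,-0.02,-1,0.03,0.049,0,-0.02,-1,0.03,0.049,0,-0.02,-1,0.03,0.049,0,-0.02,-1,0.03,0.049,0,-0.02,-1,0.03,0.049,0,-0.02,-1,0.03,0.049,0,-0.01],
  force=20,
)

```text
time_s: 2.6
ee_pos: [0.5397, -0.267, 0.2315]
tcp_rot: [180.0, -0.0, 15.7]
wrist_force: [0.2, 0.7, -0.1]
opening: -0.0002
```

Call:
apply_moves(
  commands=[-1,0,0,0,0,-1,0,0,0,0],
)

```text
time_s: 2.85
ee_pos: [0.5386, -0.2689, 0.2313]
tcp_rot: [180.0, 0.0, 15.8]
wrist_force: [-0.3, -0.5, -0.4]
opening: -0.0001
```

```bash
python3 - <<'E'
from meas import *
t=arm.camera("top"); s=arm.camera("side")
S=arm.get_state();print(S["ee_pos"],S["tcp_rot"],S["joints"],S["wrist_force"],S["opening"])
a=cv2.resize(t["frame"][135:235,330:490,::-1],None,fx=5,fy=5,interpolation=cv2.INTER_CUBIC)
b=cv2.resize(s["frame"][90:215,270:470,::-1],None,fx=4,fy=4,interpolation=cv2.INTER_CUBIC)
cv2.imwrite("pics/a2.png",a);cv2.imwrite("pics/b2.png",b)
print(proj(t,S["ee_pos"]),proj(s,S["ee_pos"]))
E
```

```text
[ 0.5379 -0.2701  0.2314] [179.9673   0.0294  15.6201] [ 20.526   25.821    1.0193 108.3472  -0.5577  45.8405 -52.5477] [-0.2424 -1.697   1.005 ] -0.0005737201300419961
[413.0975 185.791 ] [356.641  145.7657]
```

View pics/b2.png

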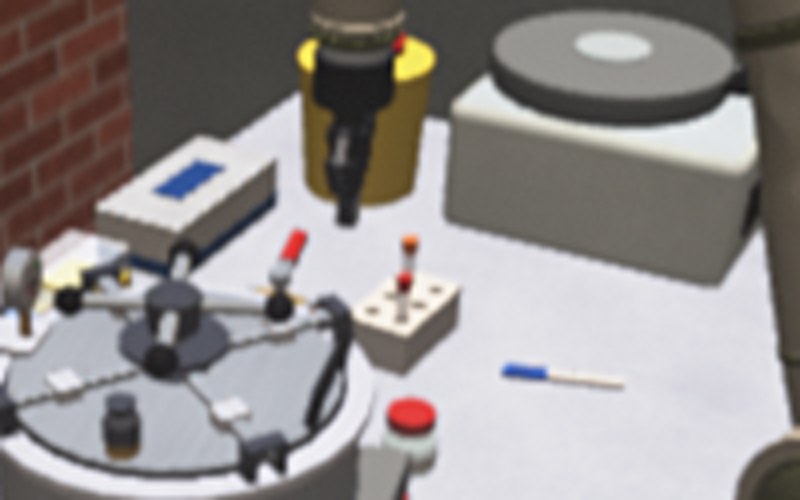

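View pics/a2.png

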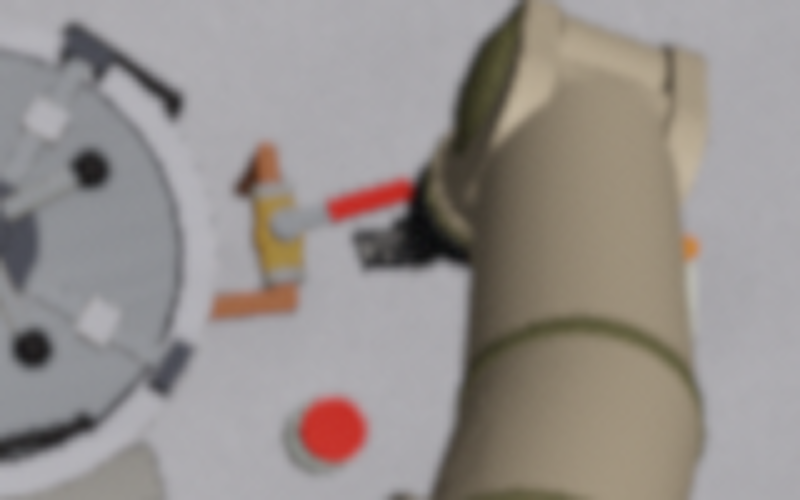

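```bash
python3 - <<'E'
from meas import *
t=arm.camera("top"); S=arm.get_state()
x0,y0=375,160
f=np.ascontiguousarray(cv2.resize(t["frame"][y0:y0+50,x0:x0+70,::-1],None,fx=11,fy=11,interpolation=cv2.INTER_CUBIC))
T=R.from_euler('xyz',S["tcp_rot"],degrees=True).as_matrix()
def dot(X,col):
    p=proj(t,X); cv2.circle(f,(int((p[0]-x0+.5)*11),int((p[1]-y0+.5)*11)),4,col,-1)
for y in(-.0145,.0145):
  for xx in(-.011,.011):
    dot(S["ee_pos"]+T@[xx,y,0],(0,255,0)); dot(S["ee_pos"]+T@[xx,y,-.05],(255,255,0))
pin=np.array([.5667,-.1916,.207]);dot(pin,(255,0,255));dot(pin+.085*np.array([.2706,-.9627,0]),(255,0,255))
print(S["ee_pos"],S["wrist_force"])
cv2.imwrite("pics/c3.png",f)
E
```

```text
[ 0.5379 -0.2702  0.2313] [ 0.0902  0.192  -0.2838]
```

View pics/c3.png

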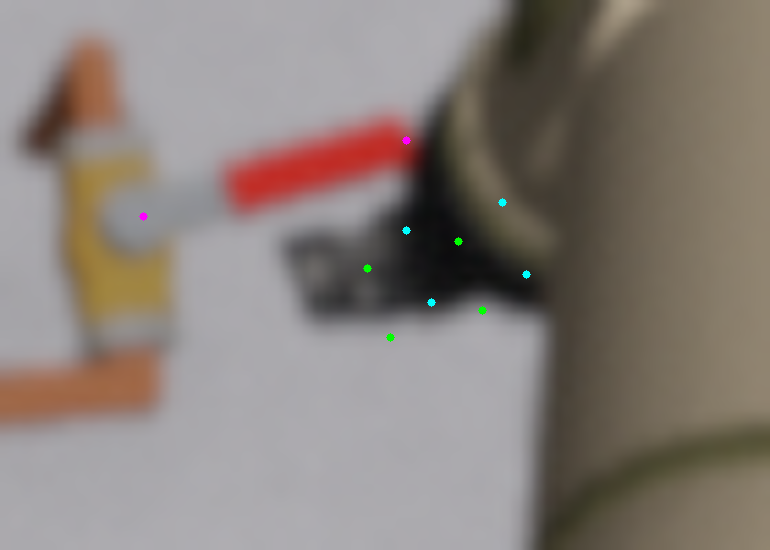

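The lever dots match the picture, and the side view puts the fingertip where the arm reports it. The black piece left of the tip in the top view looks like the gripper linkage, higher up. I'll descend to z ≈ 0.195 and approach.

Call:
apply_moves(
  commands=[-1,0,0,-0.018,0,-1,0,0,-0.018,0,-1,0,0,0,0,-1,0.0096,0.0027,0,0,-1,0.0096,0.0027,0,0,-1,0,0,0,0],
)

```text
time_s: 3.75
ee_pos: [0.5594, -0.2626, 0.1957]
tcp_rot: [180.0, -0.1, 15.8]
wrist_force: [-0.3, -0.7, 0.2]
opening: 0.0
```

```bash
python3 - <<'E'
from meas import *
s=arm.camera("side")
S=arm.get_state();print(S["ee_pos"],S["wrist_force"])
cv2.imwrite("pics/b4.png",cv2.resize(s["frame"][120:180,310:390,::-1],None,fx=9,fy=9,interpolation=cv2.INTER_CUBIC))
E
```

```text
[ 0.5587 -0.2628  0.1955] [ 0.0818 -0.3529 -0.5959]
```

View pics/b4.png

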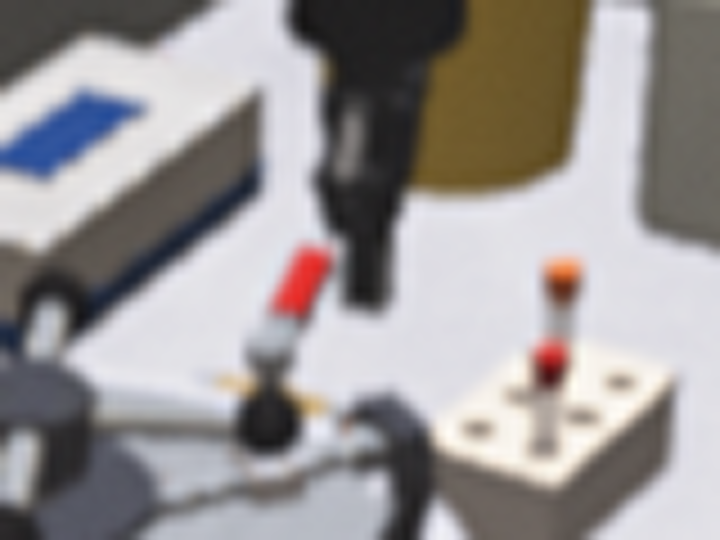

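```bash
cat > arc.py <<'E'
import sys
from meas import *
def plan(c,r,off,th0,th1,n,P=None):
    "finger centre path: th = angle of rod pushed; print deltas per row from measured pos"
    S=arm.get_state(); P=S["ee_pos"][:2] if P is None else P
    prev=np.array(P); out=[]
    for th in np.radians(np.linspace(th0,th1,n+1)[1:]):
        u=np.array([np.cos(th),np.sin(th)]); nn=np.array([np.sin(th),-np.cos(th)])
        q=np.array(c)+r*u+off*nn; out.append(q-prev); prev=q
    print("pos",S["ee_pos"],"yaw",S["tcp_rot"][2],"F",S["wrist_force"],"dyaw/row %.4f"%(np.radians(th1-th0)/n))
    for o in out: print("%.4f %.4f"%tuple(o))
def status(c,off):
    S=arm.get_state(); d=S["ee_pos"][:2]-np.array(c); 
    a=np.degrees(np.arctan2(d[1],d[0])); D=np.hypot(*d); print("rod angle if touching %.1f r %.4f"%(a+np.degrees(np.arcsin(off/D)),np.sqrt(D*D-off*off)))
E
python3 - <<'E'
from arc import *
plan((.5667,-.1916),.066,.0195,-74.3,-42.3,8)
E
```

```text
pos [ 0.5587 -0.2628  0.1955] yaw 15.794240832489228 F [ 0.0818 -0.3529 -0.5959] dyaw/row 0.0698
0.0119 0.0025
0.0048 0.0004
0.0047 0.0008
0.0047 0.0011
0.0046 0.0014
0.0045 0.0017
0.0043 0.0020
0.0042 0.0023
```

Call:
apply_moves(
  commands=[-1,0.006,0.0012,0,0.03,-1,0.006,0.0012,0,0.04,-1,0.0048,0.0004,0,0.07,-1,0.0047,0.0008,0,0.07,-1,0.0047,0.0011,0,0.07,-1,0.0046,0.0014,0,0.07,-1,0.0045,0.0017,0,0.07,-1,0.0043,0.002,0,0.07],
)

```text
time_s: 4.8
ee_pos: [0.5978, -0.2539, 0.1954]
tcp_rot: [180.0, 0.0, 44.0]
wrist_force: [-1.1, -1.7, 0.3]
opening: 0.0002
```

```bash
python3 - <<'E'
from arc import *
status((.5667,-.1916),.0195)
plan((.5667,-.1916),.066,.0195,-46,-14,8)
s=arm.camera("side")
cv2.imwrite("pics/b5.png",cv2.resize(s["frame"][120:180,310:390,::-1],None,fx=9,fy=9,interpolation=cv2.INTER_CUBIC))
E
```

```text
rod angle if touching -47.2 r 0.0669
pos [ 0.5978 -0.2539  0.1954] yaw 44.012162440697644 F [-1.0847 -1.6796  0.3433] dyaw/row 0.0698
0.0049 0.0037
0.0040 0.0027
0.0038 0.0029
0.0036 0.0032
0.0034 0.0034
0.0031 0.0037
0.0029 0.0039
0.0026 0.0041
```

View pics/b5.png

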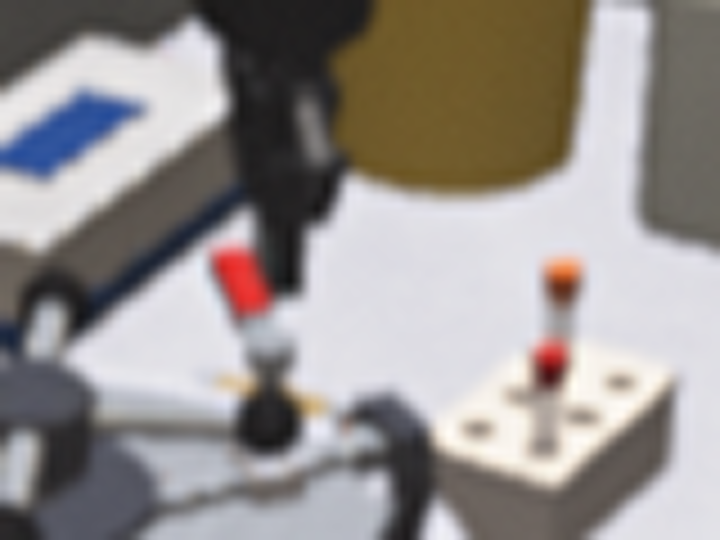

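The lever is turning with the finger: its red tip has moved to (235,255) in the crop. The force is about 2 N.

Call:
apply_moves(
  commands=[-1,0.0049,0.0037,0,0.07,-1,0.004,0.0027,0,0.07,-1,0.0038,0.0029,0,0.07,-1,0.0036,0.0032,0,0.07,-1,0.0034,0.0034,0,0.07,-1,0.0031,0.0037,0,0.07,-1,0.0029,0.0039,0,0.07,-1,0.0026,0.0041,0,0.07],
)

```text
time_s: 5.85
ee_pos: [0.6264, -0.2264, 0.1954]
tcp_rot: [179.9, 0.0, 76.0]
wrist_force: [1.2, -2.4, -0.3]
opening: -0.0003
```

```bash
python3 - <<'E'
from arc import *
status((.5667,-.1916),.0195)
plan((.5667,-.1916),.066,.0195,-14,10,8)
E
```

```text
rod angle if touching -13.9 r 0.0663
pos [ 0.6264 -0.2264  0.1954] yaw 76.00738716035202 F [ 1.2144 -2.3633 -0.3055] dyaw/row 0.0524
0.0013 0.0031
0.0016 0.0032
0.0014 0.0033
0.0012 0.0034
0.0011 0.0034
0.0009 0.0035
0.0007 0.0035
0.0005 0.0036
```

Call:
apply_moves(
  commands=[-1,0.0013,0.0031,0,0.05,-1,0.0016,0.0032,0,0.05,-1,0.0014,0.0033,0,0.05,-1,0.0012,0.0034,0,0.05,-1,0.0011,0.0034,0,0.05,-1,0.0009,0.0035,0,0.05,-1,0.0007,0.0035,0,0.05],
)

```text
time_s: 6.72
ee_pos: [0.6342, -0.2021, 0.1953]
tcp_rot: [180.0, 0.0, 96.2]
wrist_force: [1.8, -4.4, 0.2]
opening: -0.0002
```

Call:
apply_moves(
  commands=[-1,0.0002,0.0018,0,0.03,-1,0.0002,0.0018,0,0.03],
)

```text
time_s: 6.98
ee_pos: [0.6348, -0.202, 0.1954]
tcp_rot: [180.0, 0.2, 99.4]
wrist_force: [4.3, -12.7, -1.6]
opening: -0.0001
```

```bash
python3 - <<'E'
from arc import *
status((.5667,-.1916),.0195)
t=arm.camera("top");s=arm.camera("side")
cv2.imwrite("pics/b6.png",cv2.resize(s["frame"][120:180,310:390,::-1],None,fx=9,fy=9,interpolation=cv2.INTER_CUBIC))
cv2.imwrite("pics/a6.png",cv2.resize(t["frame"][145:205,360:440,::-1],None,fx=9,fy=9,interpolation=cv2.INTER_CUBIC))
E
```

```text
rod angle if touching 7.8 r 0.0661
```

View pics/b6.png

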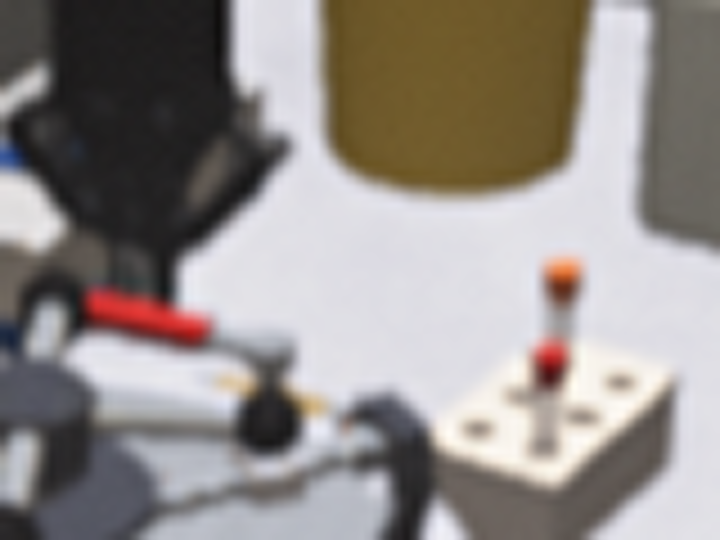

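View pics/a6.png

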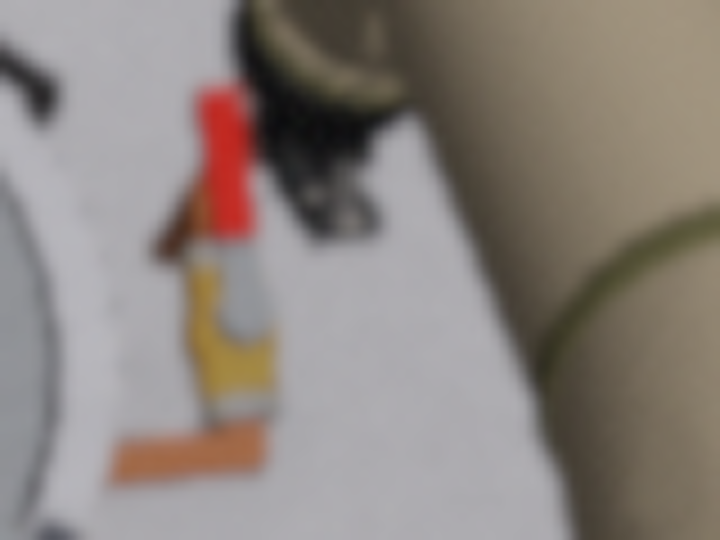

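The force rose to 13 N with no further motion, so the lever is at its stop, and it lies parallel to the valve and pipe in the picture. I'll back off straight outward, then go up.

Call:
apply_moves(
  commands=[-1,0.001,-0.008,0,0,-1,0.002,-0.014,0,0,-1,0.002,-0.014,0,0,-1,0,0,0.045,-0.1,-1,0,0,0.05,-0.15,-1,0,0,0.05,-0.15,-1,0,0,0,-0.15],
)

```text
time_s: 7.95
ee_pos: [0.6412, -0.2356, 0.3451]
tcp_rot: [179.6, -0.1, 67.6]
wrist_force: [0.3, -0.1, -1.1]
opening: 0.0001
```

```bash
python3 - <<'E'
from meas import *
t=arm.camera("top");s=arm.camera("side")
S=arm.get_state();print(S["ee_pos"],S["tcp_rot"],S["wrist_force"])
for c in(t,s):
    m=redblobs(c); n,l,st,ce=cv2.connectedComponentsWithStats(m)
    for i in range(1,n):
        if st[i,4]>12:
            ys,xs=np.where(l==i); P=np.array([atz(c,(x,y),.207)[:2] for x,y in zip(xs,ys)]); mu=P.mean(0); u,sv,v=np.linalg.svd(P-mu)
            if np.hypot(*(mu-[.6,-.2]))<.09: print("red",st[i,4],mu,np.degrees(np.arctan(v[0,1]/v[0,0])),np.degrees(np.arctan2(*(mu-[.5667,-.1916])[::-1])))
cv2.imwrite("pics/a7.png",cv2.resize(t["frame"][135:235,280:440,::-1],None,fx=5,fy=5,interpolation=cv2.INTER_CUBIC))
E
```

```text
[ 0.6396 -0.2353  0.3412] [179.9207   0.013   67.781 ] [-0.8733  1.0998 -0.523 ]
red 54 [ 0.6211 -0.1832] 0.2608728328935318 8.765260215012328
red 29 [ 0.63   -0.1857] -9.077087082322576 5.3473449922731655
```

View pics/a7.png

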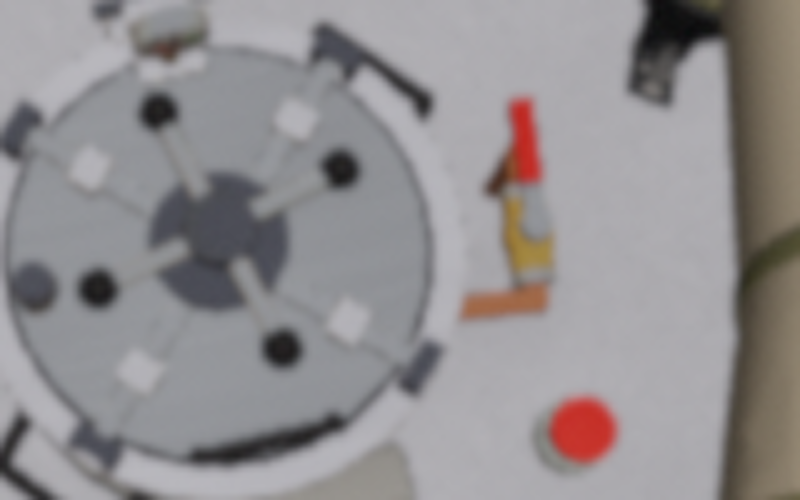

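The lever is open, lying over its pipe at crop (525,140). Now I'll go above the gap behind the right-hand spoke.

Call:
apply_moves(
  commands=[-1,-0.0173,0.0328,0,-0.12,-1,-0.0173,0.0328,0,-0.12,-1,-0.0173,0.0328,0,-0.12,-1,-0.0173,0.0328,0,-0.12,-1,-0.0173,0.0328,0,-0.12,-1,-0.0173,0.0328,0,-0.12,-1,0,0,0,0,-1,0,0,0,0],
)

```text
time_s: 9.05
ee_pos: [0.5358, -0.0387, 0.3398]
tcp_rot: [180.0, 0.1, 26.8]
wrist_force: [0.6, -0.1, -0.5]
opening: -0.0001
```

```bash
python3 - <<'E'
from meas import *
t=arm.camera("top");s=arm.camera("side")
S=arm.get_state();print(S["ee_pos"],S["tcp_rot"],S["joints"],S["wrist_force"])
d=S["ee_pos"][:2]-[.5461,.0247]; th=np.radians(-63.7); print("along",d@[np.cos(th),np.sin(th)],"off",d@[np.sin(th),-np.cos(th)])
f=np.ascontiguousarray(cv2.resize(s["frame"][120:220,260:420,::-1],None,fx=5,fy=5,interpolation=cv2.INTER_CUBIC))
for z in (S["ee_pos"][2],.27):
    p=proj(s,[*S["ee_pos"][:2],z]); cv2.circle(f,(int((p[0]-259.5)*5),int((p[1]-119.5)*5)),4,(0,255,0),-1)
cv2.imwrite("pics/b8.png",f)
E
```

```text
[ 0.536  -0.0392  0.3399] [-179.9986    0.045    26.6629] [  6.3095  15.1612 -10.4501 108.023    3.2566  57.1403 -68.8919] [-0.5111 -0.5626 -0.9256]
along 0.05281525215686156 off 0.03736356067135998
```

View pics/b8.png

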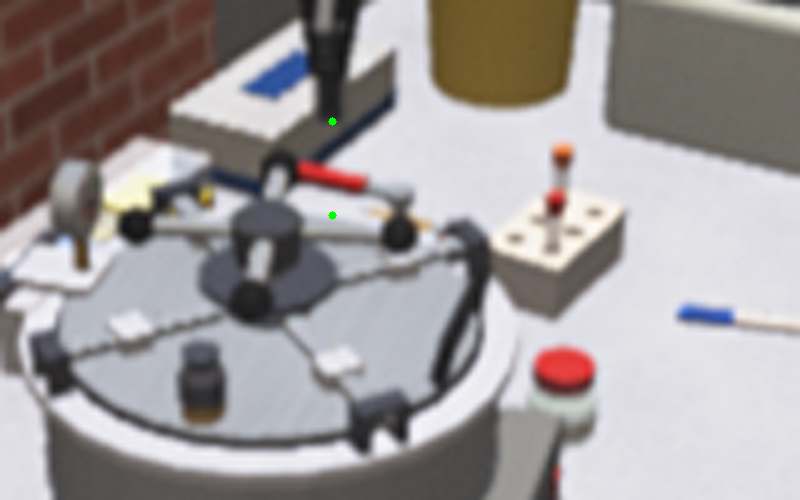

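The tip at crop (332,120) is above the clear gap between the two spokes. Next I'll descend to z = 0.272.

Call:
apply_moves(
  commands=[-1,0,0,-0.028,0,-1,0,0,-0.02,0,-1,0,0,-0.02,0,-1,0.009,0.0044,0,0,-1,0,0,0,0],
)

```text
time_s: 9.78
ee_pos: [0.5461, -0.0335, 0.2727]
tcp_rot: [180.0, -0.1, 26.7]
wrist_force: [0.3, -1.1, -0.0]
opening: -0.0002
```

```bash
python3 - <<'E'
from arc import *
H=(.5461,.0247)
plan(H,.052,.0175,-63.7,-31.7,8)
s=arm.camera("side")
cv2.imwrite("pics/b9.png",cv2.resize(s["frame"][120:220,260:420,::-1],None,fx=5,fy=5,interpolation=cv2.INTER_CUBIC))
E
```

```text
pos [ 0.5461 -0.0335  0.2727] yaw 26.653455657199572 F [ 0.3014 -1.0585 -0.0319] dyaw/row 0.0698
0.0111 0.0045
0.0037 0.0009
0.0036 0.0012
0.0036 0.0014
0.0035 0.0017
0.0033 0.0019
0.0032 0.0021
0.0030 0.0023
```

View pics/b9.png

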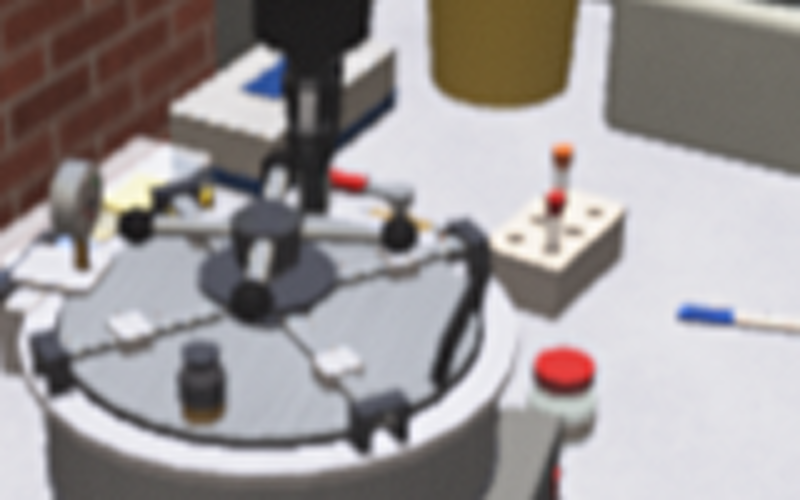

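Call:
apply_moves(
  commands=[-1,0.0055,0.0023,0,0.03,-1,0.0055,0.0022,0,0.04,-1,0.0037,0.0009,0,0.07,-1,0.0036,0.0012,0,0.07,-1,0.0036,0.0014,0,0.07,-1,0.0035,0.0017,0,0.07,-1,0.0033,0.0019,0,0.07,-1,0.0032,0.0021,0,0.07],
)

```text
time_s: 10.82
ee_pos: [0.5766, -0.0213, 0.2726]
tcp_rot: [180.0, 0.1, 54.9]
wrist_force: [-3.1, -4.8, 2.4]
opening: -0.0003
```

```bash
python3 - <<'E'
from arc import *
H=(.5461,.0247)
status(H,.0175)
plan(H,.052,.0175,-36,-4,8)
E
```

```text
rod angle if touching -38.0 r 0.0523
pos [ 0.5766 -0.0213  0.2726] yaw 54.8654605589899 F [-3.0864 -4.7643  2.3885] dyaw/row 0.0698
0.0043 0.0036
0.0029 0.0025
0.0027 0.0027
0.0025 0.0029
0.0023 0.0031
0.0021 0.0032
0.0018 0.0034
0.0016 0.0035
```

The force is about 6 N, as expected at this radius. Continuing.

Call:
apply_moves(
  commands=[-1,0.0043,0.0036,0,0.07,-1,0.0029,0.0025,0,0.07,-1,0.0027,0.0027,0,0.07,-1,0.0025,0.0029,0,0.07,-1,0.0023,0.0031,0,0.07,-1,0.0021,0.0032,0,0.07,-1,0.0018,0.0034,0,0.07,-1,0.0016,0.0035,0,0.07],
)

```text
time_s: 11.82
ee_pos: [0.5971, 0.0035, 0.2727]
tcp_rot: [180.0, 0.1, 86.9]
wrist_force: [-0.4, -4.5, 1.9]
opening: -0.0001
```

```bash
python3 - <<'E'
from arc import *
H=(.5461,.0247)
status(H,.0175)
plan(H,.052,.0175,-5,27,8)
s=arm.camera("side")
cv2.imwrite("pics/b10.png",cv2.resize(s["frame"][120:220,260:420,::-1],None,fx=5,fy=5,interpolation=cv2.INTER_CUBIC))
E
```

```text
rod angle if touching -4.1 r 0.0524
pos [0.5971 0.0035 0.2727] yaw 86.93939843388294 F [-0.3769 -4.4926  1.9011] dyaw/row 0.0698
0.0006 0.0028
0.0012 0.0037
0.0009 0.0037
0.0006 0.0038
0.0004 0.0038
0.0001 0.0038
-0.0002 0.0038
-0.0004 0.0038
```

View pics/b10.png

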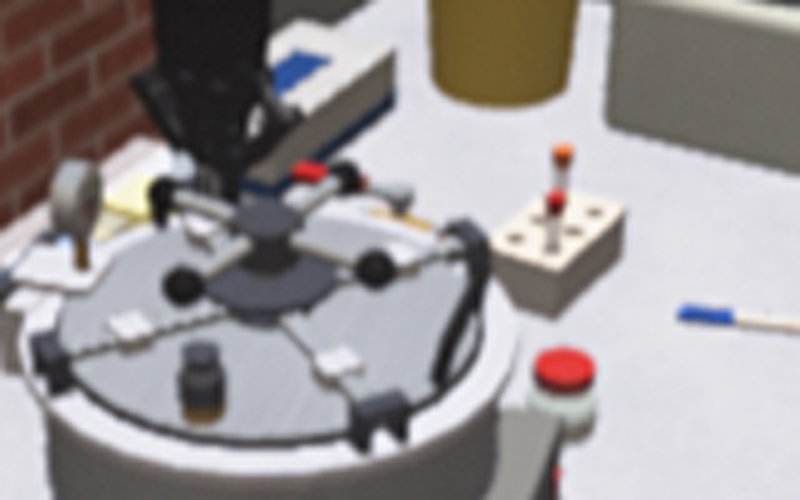

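Call:
apply_moves(
  commands=[-1,0.0008,0.0032,0,0.07,-1,0.0012,0.0037,0,0.07,-1,0.0009,0.0037,0,0.07,-1,0.0006,0.0038,0,0.07,-1,0.0004,0.0038,0,0.07,-1,0.0001,0.0038,0,0.07,-1,-0.0002,0.0038,0,0.07,-1,-0.0004,0.0038,0,0.07],
)

```text
time_s: 12.88
ee_pos: [0.6011, 0.0333, 0.2727]
tcp_rot: [180.0, 0.1, 118.9]
wrist_force: [1.8, -5.5, 2.1]
opening: -0.0001
```

```bash
python3 - <<'E'
from arc import *
H=(.5461,.0247)
status(H,.0175)
plan(H,.052,.0175,28,60,8)
E
```

```text
rod angle if touching 27.2 r 0.0529
pos [0.6011 0.0333 0.2727] yaw 118.94930820648456 F [ 1.7712 -5.519   2.0974] dyaw/row 0.0698
-0.0017 0.0041
-0.0010 0.0037
-0.0013 0.0036
-0.0015 0.0035
-0.0018 0.0034
-0.0020 0.0033
-0.0022 0.0031
-0.0024 0.0030
```

Call:
apply_moves(
  commands=[-1,-0.0015,0.0041,0,0.07,-1,-0.001,0.0037,0,0.07,-1,-0.0013,0.0036,0,0.07,-1,-0.0015,0.0035,0,0.07,-1,-0.0018,0.0034,0,0.07],
)

```text
time_s: 13.5
ee_pos: [0.5946, 0.0521, 0.2727]
tcp_rot: [179.9, 0.1, 139.0]
wrist_force: [4.2, -3.4, -0.3]
opening: 0.0001
```

```bash
python3 - <<'E'
from arc import *
H=(.5461,.0247)
status(H,.0175)
plan(H,.052,.0175,49,65,8)
E
```

```text
rod angle if touching 47.7 r 0.0529
pos [0.5946 0.0521 0.2727] yaw 139.00692241195176 F [ 4.2366 -3.4051 -0.2535] dyaw/row 0.0349
-0.0022 0.0020
-0.0011 0.0016
-0.0011 0.0016
-0.0012 0.0015
-0.0012 0.0015
-0.0013 0.0014
-0.0013 0.0014
-0.0014 0.0013
```

Call:
apply_moves(
  commands=[-1,-0.0018,0.002,0,0.035,-1,-0.0011,0.0016,0,0.035,-1,-0.0011,0.0016,0,0.035,-1,-0.0012,0.0015,0,0.035],
)

```text
time_s: 14.0
ee_pos: [0.5894, 0.0593, 0.2727]
tcp_rot: [179.9, 0.1, 147.0]
wrist_force: [4.8, -2.3, 0.2]
opening: 0.0
```

Call:
apply_moves(
  commands=[-1,-0.0012,0.0015,0,0.035,-1,-0.0013,0.0014,0,0.035,-1,-0.0013,0.0014,0,0.035],
)

```text
time_s: 14.38
ee_pos: [0.587, 0.0627, 0.2729]
tcp_rot: [179.9, 0.3, 152.9]
wrist_force: [12.9, -6.1, -3.3]
opening: -0.0001
```

```bash
python3 - <<'E'
from arc import *
H=(.5461,.0247)
status(H,.0175)
plan(H,.052,.0175,63,77,8)
E
```

```text
rod angle if touching 61.2 r 0.0530
pos [0.587  0.0627 0.2729] yaw 152.94232693250635 F [12.8528 -6.1295 -3.2609] dyaw/row 0.0305
-0.0029 0.0016
-0.0012 0.0011
-0.0013 0.0011
-0.0013 0.0011
-0.0013 0.0010
-0.0014 0.0010
-0.0014 0.0009
-0.0014 0.0009
```

The force is rising to 14 N at about 61°, which suggests the stop. One more small nudge should confirm it.

Call:
apply_moves(
  commands=[-1,-0.0006,0.0004,0,0,-1,0,0,0,0],
)

```text
time_s: 14.62
ee_pos: [0.587, 0.0627, 0.2729]
tcp_rot: [179.9, 0.3, 152.8]
wrist_force: [11.2, -5.5, -4.3]
opening: -0.0001
```

```bash
python3 - <<'E'
from arc import *
status((.5461,.0247),.0175)
print(arm.get_state()["ee_pos"])
E
```

```text
rod angle if touching 61.2 r 0.0530
[0.587  0.0627 0.2729]
```

No motion under the nudge, so it is at its stop. I'll back off, lift clear and look.

Call:
apply_moves(
  commands=[-1,0.004,-0.0022,0,0,-1,0.007,-0.0038,0,0,-1,0,0,0,0,-1,0,0,0.035,0,-1,0,0,0.045,0,-1,-0.005,-0.04,0.02,-0.1,-1,-0.01,-0.055,0,-0.15,-1,-0.01,-0.055,0,-0.15],
)

```text
time_s: 15.62
ee_pos: [0.5689, -0.0927, 0.3726]
tcp_rot: [180.0, 0.0, 129.8]
wrist_force: [0.7, -0.7, -0.7]
opening: -0.0001
```

Call:
apply_moves(
  commands=[-1,-0.01,-0.06,0,-0.15,-1,-0.01,-0.06,0,-0.15,-1,-0.01,-0.06,0,-0.15,-1,-0.01,-0.06,0,0,-1,0,0,0,0,-1,0,0,0,0],
)

```text
time_s: 16.38
ee_pos: [0.5296, -0.3308, 0.372]
tcp_rot: [180.0, -0.1, 104.3]
wrist_force: [-0.2, 1.9, 0.6]
opening: 0.0002
```

```bash
python3 - <<'E'
from meas import *
t=arm.camera("top");s=arm.camera("side")
S=arm.get_state();print(S["ee_pos"],S["wrist_force"])
for c in(t,s):
  for b in darkballs(c): print(b[0],b[1],np.degrees(np.arctan2(b[1][1]-.0247,b[1][0]-.5461)))
  for n in("relief_weight",): print([(np.round(d["position"],1),d["p"],atz(c,d["position"],.25)) for d in arm.silhouettes(c,n)])
cv2.imwrite("pics/a11.png",cv2.resize(t["frame"][130:230,270:430,::-1],None,fx=5,fy=5,interpolation=cv2.INTER_CUBIC))
cv2.imwrite("pics/b11.png",cv2.resize(s["frame"][110:235,240:440,::-1],None,fx=4,fy=4,interpolation=cv2.INTER_CUBIC))
E
```

```text
[ 0.53   -0.3298  0.3724] [ 0.8171 -0.3001 -0.9079]
[336.2951 157.0679] [ 0.6213 -0.0169  0.288 ] -28.94178998391849
[299.687  167.6728] [0.5877 0.0993 0.288 ] 60.85447989398089
[347.487  193.0568] [ 0.5046 -0.0496  0.288 ] -119.1945571099295
[310.5415 203.7152] [0.472  0.0659 0.288 ] 150.92381627246496
[(array([248. , 175.5]), 0.65, array([0.5732, 0.2683, 0.25  ])), (array([288.4, 193.5]), 0.62, array([0.5125, 0.1373, 0.25  ])), (array([254.6, 205.9]), 0.54, array([0.4732, 0.2451, 0.25  ])), (array([453.8, 239. ]), 0.2, array([ 0.3611, -0.3846,  0.25  ]))]
[336.1332 159.3329] [ 0.5025 -0.0479  0.288 ] -121.02574829740372
[291.7299 160.8445] [0.6233 0.0349 0.288 ] 7.496564475731245
[289.1031 172.5914] [0.5871 0.1009 0.288 ] 61.725563310439924
[325.7618 177.6052] [0.4728 0.0684 0.288 ] 149.19542318611673
[(array([278.9, 276.5]), 0.66, array([0.3736, 0.4465, 0.25  ])), (array([250.2, 271.7]), 0.56, array([0.4409, 0.4688, 0.25  ])), (array([300.9, 196.3]), 0.49, array([0.5141, 0.146 , 0.25  ]))]
```

View pics/a11.png

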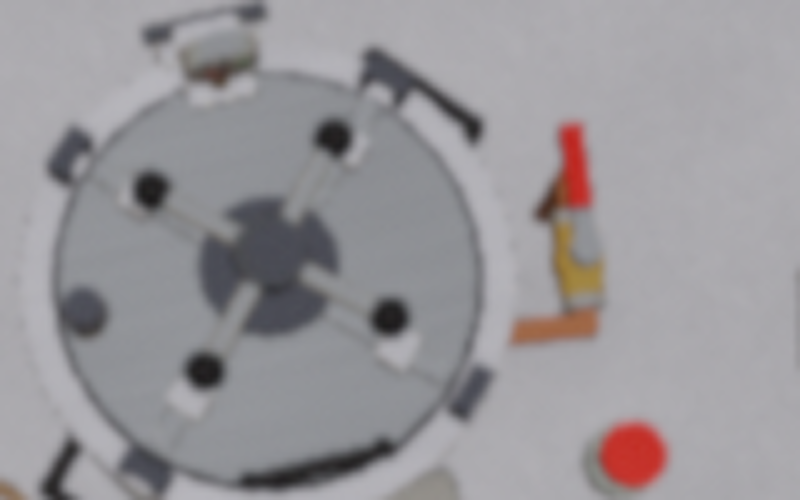

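View pics/b11.png

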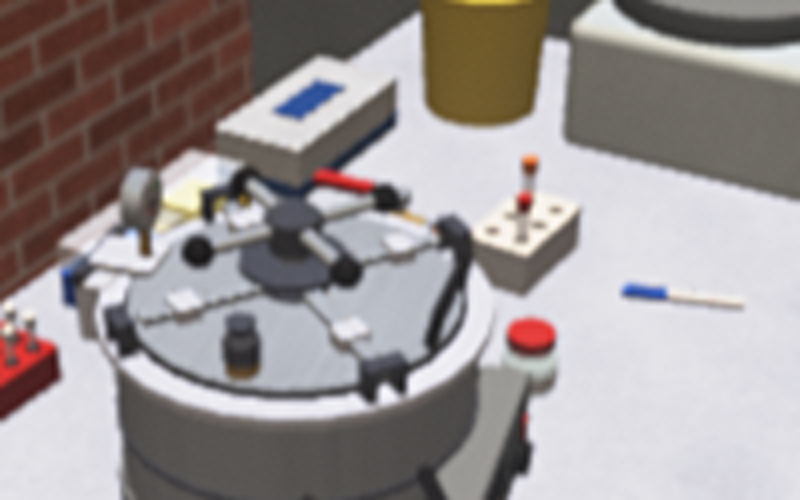

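Bolts look drawn in, the weight is seated and the lever is open. The steriliser yaw implied by the lever stop (about 8°) differs from my keeper estimate (about 14°), so I'll check that the lever really reached its end.

```bash
python3 - <<'E'
from meas import *
t=arm.camera("top")
def ang(name,z,a,b,org):
    A,B=[atz(t,(org[0]+(p[0]+.0)/5-.4,org[1]+p[1]/5-.4),z) for p in(a,b)]
    d=B-A; print(name,np.round(np.degrees(np.arctan2(d[1],d[0])),1),np.round(A,3),np.round(B,3))
o1=(270,135);o2=(270,130)
ang("keepersA",.24,(470,365),(70,130),o1)
ang("keepersB",.24,(150,445),(385,45),o1)
ang("lift handle",.26,(390,425),(245,455),o1)
ang("pipe/valve",.185,(590,285),(567,147),o1)
ang("lever now",.207,(590,245),(572,127),o2)
ang("lever start",.207,(583,226),(710,188),o1)
ang("hinge bar",.24,(260,12),(150,37),o2)
f=cv2.resize(t["frame"][150:200,360:430,::-1],None,fx=11,fy=11,interpolation=cv2.INTER_CUBIC); cv2.imwrite("pics/a12.png",f)
g=cv2.imread("pics/top0.png"); cv2.imwrite("pics/a12s.png",cv2.resize(g[150:200,360:430],None,fx=11,fy=11,interpolation=cv2.INTER_CUBIC))
E
```

```text
keepersA 58.4 [ 0.466 -0.104  0.24 ] [0.625 0.154 0.24 ]
keepersB -30.5 [0.416 0.102 0.24 ] [ 0.681 -0.055  0.24 ]
lift handle 101.1 [ 0.425 -0.05   0.26 ] [0.407 0.041 0.26 ]
pipe/valve 6.9 [ 0.529 -0.194  0.185] [ 0.625 -0.183  0.185]
lever now 6.0 [ 0.569 -0.192  0.207] [ 0.651 -0.183  0.207]
lever start -73.7 [ 0.565 -0.187  0.207] [ 0.59  -0.274  0.207]
hinge bar 102.9 [0.723 0.028 0.24 ] [0.706 0.101 0.24 ]
```

View pics/a12.png

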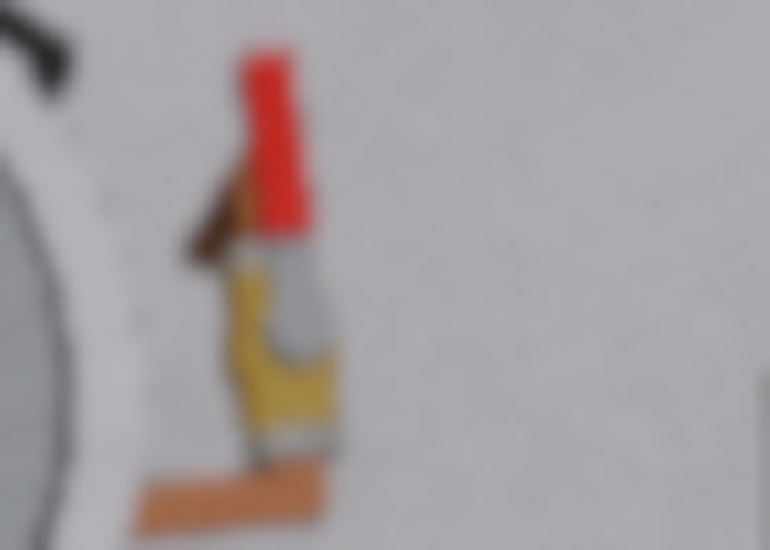

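View pics/a12s.png

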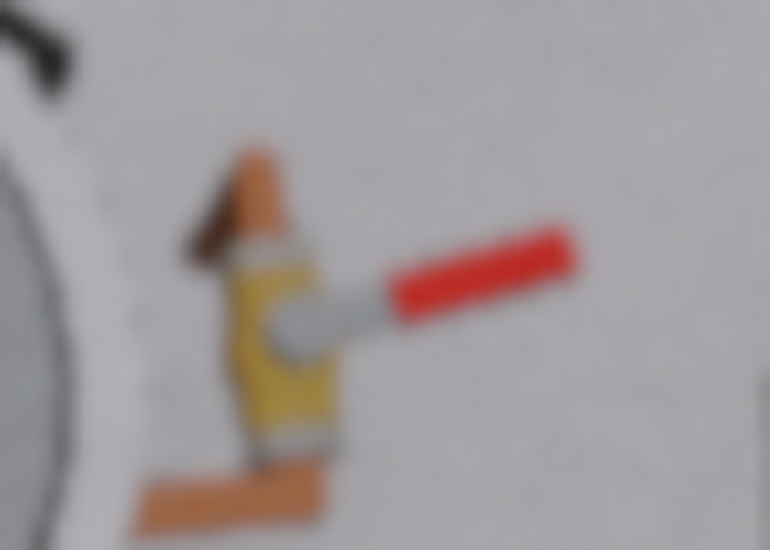

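```bash
python3 - <<'E'
from meas import *
H=np.array([.5461,.0247])
t=arm.camera("top");s=arm.camera("side")
def p(n,c,px,z):
    X=atz(c,px,z)[:2]-H; print(n,np.round(np.hypot(*X),4),np.round(np.degrees(np.arctan2(X[1],X[0])),1))
q=lambda a,o,k:(o[0]+(a[0]+.5)/k-.5,o[1]+(a[1]+.5)/k-.5)
for z in(.24,.27,.30): p(f"gauge dial t{z}",t,q((219,50),(270,130),5),z)
p("gauge post base t",t,q((216,75),(270,130),5),.25)
p("handle ctr t",t,q((318,467),(270,130),5),.255)
p("gauge dial s",s,q((141,195),(240,110),4),.285)
p("gauge post s",s,q((145,250),(240,110),4),.238)
f=cv2.resize(t["frame"][125:160,290:380,::-1],None,fx=8,fy=8,interpolation=cv2.INTER_CUBIC)
g=cv2.resize(t["frame"][205:240,290:380,::-1],None,fx=8,fy=8,interpolation=cv2.INTER_CUBIC)
cv2.imwrite("pics/a13.png",np.vstack([f,g]))
E
```

```text
gauge dial t0.24 0.1534 11.6
gauge dial t0.27 0.1433 12.3
gauge dial t0.3 0.1333 13.2
gauge post base t 0.1337 14.2
handle ctr t 0.1343 -167.3
gauge dial s 0.1404 8.4
gauge post s 0.1358 12.4
```

View pics/a13.png

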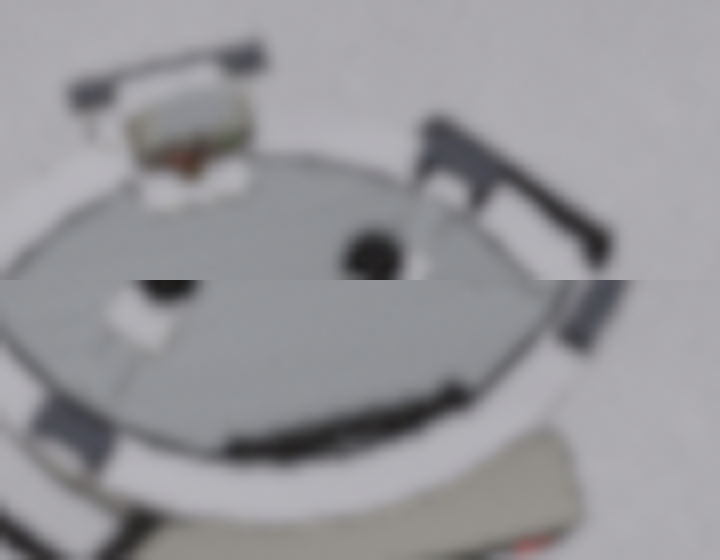

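The gauge, lift handle and hinge all give yaw ≈ 12.7°. That makes the wheel 2.4 rad, which is good, but the lever might be a few degrees short of 12.7°. I'll test it by pushing gently on the lever again, nearer the tip and a little higher, clear of the valve body.

Call:
apply_moves(
  commands=[-1,0.038,0.03,0,0,-1,0.039,0.03,0,0,-1,0.039,0.03,0,0,-1,0,0,-0.055,0,-1,0,0,-0.055,0,-1,0,0,-0.055,0,-1,0,0,-0.007,0,-1,0,0,0,0],
)

```text
time_s: 17.73
ee_pos: [0.6463, -0.2415, 0.2015]
tcp_rot: [179.9, 0.0, 104.3]
wrist_force: [-0.8, -0.2, 0.4]
opening: 0.0002
```

```bash
python3 - <<'E'
from arc import *
status((.5667,-.1916),.0195)
t=arm.camera("top");s=arm.camera("side");S=arm.get_state();print(S["ee_pos"],S["tcp_rot"],S["wrist_force"])
cv2.imwrite("pics/b14.png",cv2.resize(s["frame"][120:180,310:390,::-1],None,fx=9,fy=9,interpolation=cv2.INTER_CUBIC))
cv2.imwrite("pics/a14.png",cv2.resize(t["frame"][145:205,360:440,::-1],None,fx=9,fy=9,interpolation=cv2.INTER_CUBIC))
E
```

```text
rod angle if touching -20.1 r 0.0919
[ 0.647  -0.2418  0.203 ] [179.8125   0.1115 104.2664] [-0.136   0.4414  0.651 ]
```

View pics/b14.png

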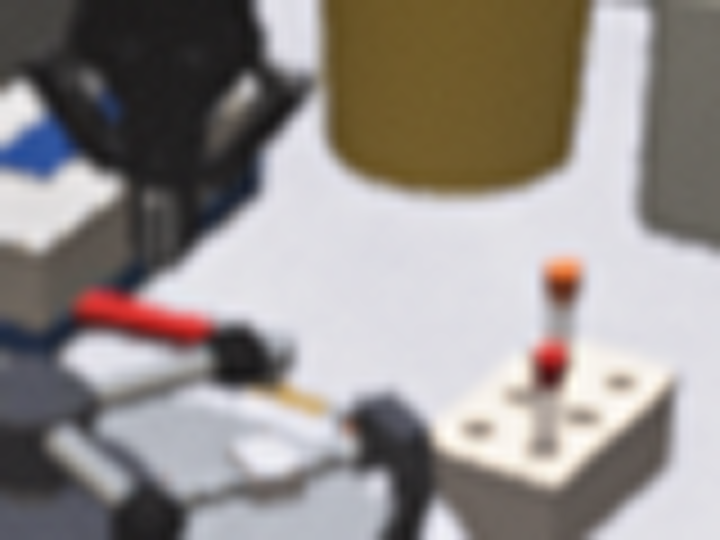

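Call:
apply_moves(
  commands=[-1,-0.001,0.014,-0.001,-0.02,-1,-0.001,0.012,-0.001,-0.02,-1,0,0.007,0,0,-1,0,0.002,0,0],
)

```text
time_s: 18.32
ee_pos: [0.6438, -0.2061, 0.199]
tcp_rot: [180.0, 0.0, 102.0]
wrist_force: [0.5, -0.1, 0.8]
opening: -0.0001
```

Call:
apply_moves(
  commands=[-1,0,0.002,0,0,-1,0,0.0015,0,0],
)

```text
time_s: 18.58
ee_pos: [0.6434, -0.2035, 0.1982]
tcp_rot: [-180.0, 0.0, 102.0]
wrist_force: [0.2, 0.5, 0.9]
opening: -0.0
```

Call:
apply_moves(
  commands=[-1,0,0.0015,0,0,-1,0,0.0015,0,0],
)

```text
time_s: 18.82
ee_pos: [0.6434, -0.2016, 0.1982]
tcp_rot: [-180.0, 0.1, 101.9]
wrist_force: [0.8, -6.3, -0.7]
opening: 0.0004
```

Call:
apply_moves(
  commands=[-1,0,0.001,0,0,-1,0,0,0,0],
)

```text
time_s: 19.08
ee_pos: [0.6434, -0.2016, 0.1982]
tcp_rot: [-180.0, 0.1, 101.9]
wrist_force: [0.6, -6.7, -0.8]
opening: -0.0001
```

Call:
apply_moves(
  commands=[-1,0,0.001,0,0,-1,0,0,0,0],
)

```text
time_s: 19.32
ee_pos: [0.6434, -0.2015, 0.1983]
tcp_rot: [-180.0, 0.2, 101.8]
wrist_force: [0.6, -9.3, -1.1]
opening: -0.0002
```

```bash
python3 - <<'E'
from arc import *
t=arm.camera("top");S=arm.get_state();print(S["ee_pos"],S["tcp_rot"],S["wrist_force"],S["moment"])
cv2.imwrite("pics/a15.png",cv2.resize(t["frame"][145:205,360:440,::-1],None,fx=9,fy=9,interpolation=cv2.INTER_CUBIC))
E
```

```text
[ 0.6434 -0.2015  0.1982] [-179.9746    0.1968  101.8298] [ 0.3362 -8.168  -0.3567] [-1.8623 -0.2004 -0.0355]
```

View pics/a15.png

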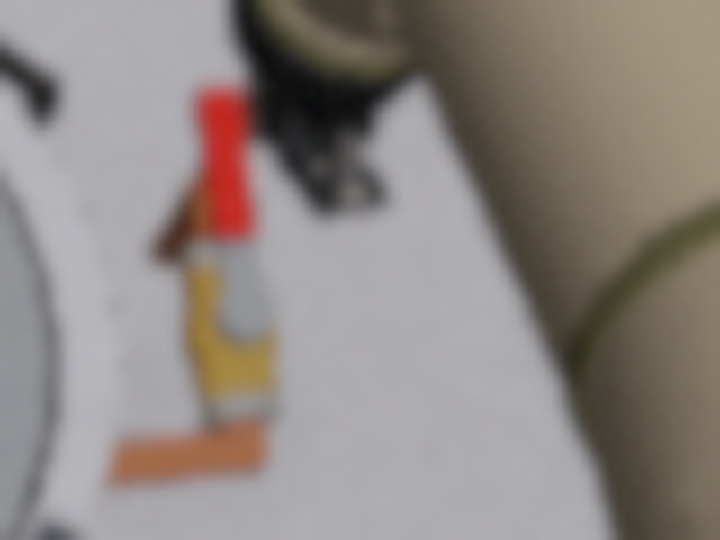

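It stalls again in the same place, at 8–9 N with a 1–2 N lever, this time at a different height and radius. So this is the lever's real stop. Backing off for the last look.

Call:
apply_moves(
  commands=[-1,0,-0.008,0,0,-1,0.002,-0.018,0,0,-1,0.002,-0.018,0,0,-1,0,0,0.05,0,-1,0,0,0.05,0,-1,0,-0.02,0.04,0,-1,0,-0.03,0,0,-1,0,0,0,0],
)

```text
time_s: 20.38
ee_pos: [0.6467, -0.2966, 0.3383]
tcp_rot: [-180.0, 0.1, 101.7]
wrist_force: [-0.3, 0.7, 0.8]
opening: -0.0
```

```bash
python3 - <<'E'
from meas import *
t=arm.camera("top");s=arm.camera("side")
S=arm.get_state();print(S["time_s"],S["ee_pos"],S["wrist_force"])
for b in darkballs(t): print(b[1],np.degrees(np.arctan2(b[1][1]-.0247,b[1][0]-.5461)))
cv2.imwrite("pics/a16.png",t["frame"][:,:,::-1]);cv2.imwrite("pics/b16.png",s["frame"][:,:,::-1])
E
```

```text
20.475 [ 0.6472 -0.2928  0.3378] [-0.0438  0.5719  0.2825]
[ 0.6214 -0.0169  0.288 ] -28.939105989054816
[0.5877 0.0992 0.288 ] 60.84152108592238
[ 0.5046 -0.0496  0.288 ] -119.1706879619854
[0.4721 0.0659 0.288 ] 150.92965571345695
```

View pics/a16.png

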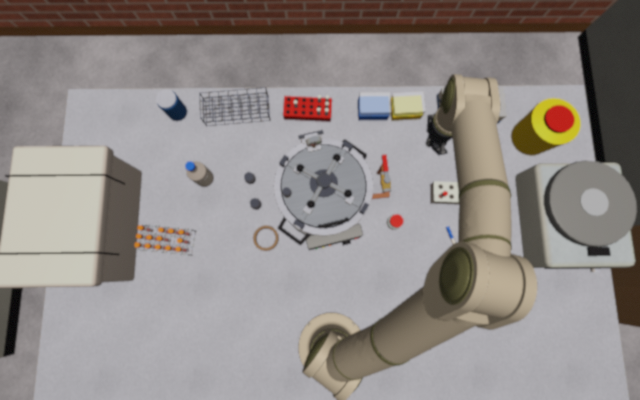

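View pics/b16.png

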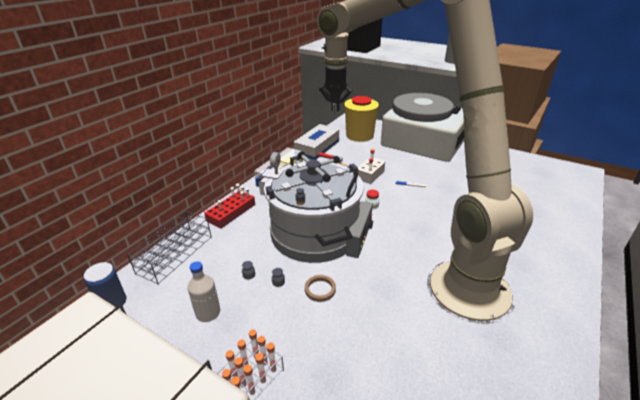

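The arm is clear. In the top view the lever at (385,170) lies along the pipe, the spokes are at 61°, and the weight at (287,192) and the bench items are unchanged. Handing in.

```bash
python3 -c "
from rig import arm
print(arm.close_job())"
```

```text
the job is handed in; nothing more can be done
None
```

I opened the vent lever to its stop first, then turned the handwheel anticlockwise to its stop, and handed the job in at about 20.5 s with the arm clear.

- **Vent lever:** pushed with the shut fingertips. It moved at about 2–4 N and then stalled, peaking at about 13 N. A second, gentler push after the wheel was turned (8–9 N, nearer the tip and higher) stalled at about the same place.
- **Handwheel:** one spoke pushed round about 125°, at about 5–6 N. It then stalled at about 14 N, and a small extra nudge did not move it. In the last picture the spokes had stayed where I left them and the bolts looked drawn in. With the steriliser turned about 12.7°, as the gauge and lift handle show, that is close to 2.4 rad.
- **Everything else:** the relief weight is still seated and nothing on the bench looked moved.

**One disagreement:** in the pictures the lever points at about 6–9°, while the gauge, lift handle and hinge suggest about 12.7° for fully open. The pipe itself measured about 7°, parallel to the lever. I relied on the two stalls and the pipe, and took the few degrees as picture measurement error.

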